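# Stack the parts tray from under the riser onto its mate

### The job

Draw the grey stacking tray out from under the white desk riser by its wire pull, and let go of it standing flat on the table, well clear of the riser. Then take it by the grip bar in its middle, carry it level and lower it onto the other tray of the same size, both front ends on the same side, so that its four feet drop into the corner brackets; keep hold until it is fully home, then let go. Leave the lower tray where it stands and do not disturb anything else.

Things in the scene. Friction and masses are not known exactly. Their poses are not given: they have to be found in the camera images.
- tray: Grey stacking tray to move, 0.4 kg, 160 (x) x 130 (y), rim 50 high, walls 4; starts under the riser, front (-x) sticking out. Origin: centre of its underside at the soles; z up. Feet 24 x 24 x 10 high at x +-63, y +-48. Floor top 14 up; 54 free to each side of the grip bar. Rim corners: ledges at 50, L-shaped brackets up to 58.
- pull_bar (a point): Middle of the round steel cross bar (10 thick, 76 long along the tray's y) of its wire pull: 55 ahead (-x) of the tray's front wall, 40 above the table, on two 6 thick side wires. The pull rests level and swings up freely about the front wall: good for dragging, it cannot keep the tray level if lifted.
- tray_grip (a point): Centre of the fixed grip bar in the middle of the tray to move: 80 long (tray's x), 14 thick (y), 16 high, centre 48 above the tray's origin (top 56), on two end pillars 14 thick. Pinch it across y from above; it is over the centre of mass.
- tray_front (a point): Middle of the outer face of the front (-x) wall of the tray to be moved, 80 ahead of the tray's origin, 30 up.
- lower_tray: Lower grey tray, 0.85 kg, loose; size, corners, origin and axes as tray, but a fixed lip 70 wide sticks out 17 in front (-x), no grip bar, low stock inside. Corner ledges at height 50 carry the other's feet, inside brackets with about 2 play per side, leaning out to 5 at their top (58). Home: the tray's origin 50 above this one's, axes the same way.
- lower_front (a point): Middle of the outer face of the lower tray's front (-x) wall, 80 ahead of its origin, 30 up. Belongs vertically below tray_front in the end.
- riser: White fixed desk riser: deck 160 deep (x) x 240 wide (y), underside 85, top 105 high, side panels 14 thick along x, 212 between them; books and a potted plant on it, to 200 high. Origin: on the table under the deck's centre. Open front faces -x, towards the table's middle; the tray comes out that way.
- small_tray: Smaller grey tray that does not match: 115 (x) x 90 (y) x 35 high, one divider, no corner brackets. Leave alone. Origin: centre of its underside.
- book_a: Black fold-out paper theatre standing at the back, 90 x 110 x 120 high. Leave alone.
- book_b: Second such fold-out theatre at the back, 90 x 110 x 120 high. Leave alone.
- glue: White glue bottle, 52 across, 150 high. Leave alone.
- tape: Roll of tape lying flat, 90 across, 24 high. Leave alone.
- mug: White mug, 76 across, 85 high, with a handle. Leave alone.
Mind the look-alikes: they are no part of the job. What is shaped like the lower_tray but blue is not meant.

How it is judged:
On the way, in this order (a step that is already met when the one before it is completed fails the run):
1. the tray has been drawn out wholly clear of the riser (its centre at least 165 mm from the riser's) and stands flat on the table, let go (horizontal distance between tray and riser above 0.165 m and height (world z) of tray below 0.004 m and angle between tray's own z axis and vertical below 0.04 rad and linear speed of tray below 0.02 m/s and contact force between the fingers and tray below 0.1 N), for 0.2 s.
2. the tray is held by the gripper, level (within 0.25 rad) and raised more than 60 mm off the table (height (world z) of tray above 0.06 m and angle between tray's own z axis and vertical below 0.25 rad and contact force between the fingers and tray above 1 N), for 0.1 s.
3. the tray, still in the gripper, stands in the lower tray's corner brackets (z of tray in the frame of lower_tray between 0.045 and 0.0535 m and x of tray in the frame of lower_tray between -0.006 and 0.006 m and y of tray in the frame of lower_tray between -0.006 and 0.006 m and horizontal distance between tray_front and lower_front below 0.009 m and contact force between the fingers and tray above 0.5 N), for 0.05 s.
At the end, for the whole second after the job is handed in: The tray stands released, at rest and level on the lower tray, feet home in the corner brackets: 45 to 53.5 mm above it, within 6 mm in x and y, turned within 0.06 rad, fronts the same way (within 9 mm); tilts under 0.03 rad; the lower tray flat on the table, moved under 30 mm (z of tray in the frame of lower_tray between 0.045 and 0.0535 m and x of tray in the frame of lower_tray between -0.006 and 0.006 m and y of tray in the frame of lower_tray between -0.006 and 0.006 m and horizontal distance between tray_front and lower_front below 0.009 m and angle between each of tray, lower_tray's own z axis and vertical below 0.03 rad and angle between the x axis of tray and the x axis of lower_tray, either way round below 0.06 rad and height (world z) of lower_tray below 0.004 m and distance of lower_tray from where it was at the start of the episode below 0.03 m and linear speed of each of tray, lower_tray below 0.02 m/s and contact force between the fingers and tray below 0.1 N); the robot touches nothing.
It fails at once if the lower tray is shoved more than 30 mm (distance of lower_tray from where it was at the start of the episode above 0.03 m).
It fails at once if another thing on the table (small tray, fold-out theatres, glue, tape, mug) is moved more than 25 mm or knocked over (distance of any of small_tray, book_a, book_b, glue, tape, mug from where it was at the start of the episode above 0.025 m or angle between any of small_tray, book_a, book_b, glue, tape, mug's own z axis and vertical above 0.35 rad).
It also fails if it takes over 62 s, if anything falls off the work surface, if the arm or the gripper's body presses on something with over 40 N, if the wrist force passes 120 N, or if a joint passes its speed limit or range.

### The arm

A 6-joint arm with a two-finger parallel gripper is mounted at the origin on the work surface. World frame = base frame: x ahead of the robot, y to its left, z up, the work surface at z = 0. Lengths are in m, angles in rad, forces in N, time in s.
With the tool pointing down it reaches from about 0.225 to 0.875 m from the base axis. Payload 3.4 kg.
Tool frame: the origin (TCP) lies between the finger pads; the fingertips stand 25 mm ahead of it and the grasp point (between the pads) lies 6 mm ahead of it (manip.tips_ahead is the distance from the TCP to the fingertips, in m); z points along the fingers, x is the direction in which the jaws open and shut, and the axes are right-handed (so a half turn about z gives the same grasp; the last joint's range is limited). The gripper opens to 85 mm and grips with 20 to 120 N. Pads are 22 mm wide; open, the fingers measure 114 mm over their backs; the gripper's body (76 mm by 85 mm) begins 54 mm behind the grasp point. The pads swing forward as they close: fully open they stand 13 mm farther back than shut.
Start: joints at [-1.444, 0.276, 1.505, -0, 1.361, -0.121], TCP at [0.141, -0.557, 0.256] pointing down, gripper open.
Joint ranges: [-2.89, 2.89], [-0.75, 2.08], [0.22, 2.7], [-1.18, 4.32], [0.11, 2.71], [-2.7, 2.7]. Speed limits (rad/s): [2.57, 2.57, 3.14, 3.14, 3.14, 3.14].

### API

Orientations are given as a unit quaternion [w, x, y, z].
In Python, from rig import manip gives the robot as it stands. The module is installed in compiled form; this text tells all that it offers.
- The arm moves only by the tool send_rows, never from a script. Its argument "plan" is a list of rows, each an object with "linear": the shift along the tool's x, y, z in m, a list of three; "delta_rot": the turn, a rotation vector about the tool's x, y, z in degrees, a list of three; "fingers": the finger opening in m, from 0 to 0.0854. A call has 1 to 12 rows; each row shifts and turns the pose as measured when the row begins, along the tool's axes as they then stand; what a row does not reach is not made up. A row lasts 1/12 s, in which the tool goes at most 41.7 mm and 7.16 degrees, less where a joint would pass 70% of its speed; a pose out of reach is approached as far as the arm can. A call with a gripper value outside its range is refused whole. The fingers move at their own pace and stop on an object; "force" is the grip in N (left out, the last holds). Time passes only in rows, so rows that do not move let the fingers close. It gives the time, the measured TCP pose, the force and the opening at its end, in the units of the state.
- manip.get_state(): the state, without advancing time (a new reading comes with each control period).
- manip.get_image(name): name is "side" or "top"; returns the picture (384x512x3 uint8, red, green, blue); there is no depth.
- manip.camera_info(name): a dict with "K" (3x3 intrinsics, pixels), "rvec" (rotation vector, rad) and "tvec" (3), from world to camera coordinates, as OpenCV has them. Camera axes: x right, y down, z forward; pixel columns grow to the right and rows downward; lengths in m; the calibration is good to about 2 mm. A picture is of the moment at which its call begins. camera_info takes no time and is no camera call.
- manip.sign_off(): hands the job in, once; it reports no verdict.
Trained networks look in the newest picture that a camera, given by its name, has taken for a name from the list of things; names that differ only in an ending like _2 or _b are one class to them, and where a whole thing is asked for, a point or a joint stands for the part that bears it (a point fixed in the world has none). Each returns a list of dicts, best first, with "p" (0 to 1); they miss things now and then, are a little off and sometimes report something else, mostly with a low value. They report only what shows in the picture. A call takes as long as a camera call. They do not tell look-alikes from the thing itself.
- manip.find_in(thing, camera): "extent" ([left, top, right, bottom] in pixels, round what is visible of it).
- manip.masks_of(thing, camera): "pixels" (384x512 bool, what is visible of it) and "extent" ([left, top, right, bottom] in pixels, round what is visible of it).
The state is a dict: "clock": time; "qpos": joint angles; "qd": joint speeds; "effort": joint torques, N m; "position": TCP position; "ee_rot": TCP orientation; "contact_force": force on the tool from outside, world axes, zero at the start; "moment": the same for the moment, N m; "width": finger opening in m.
Only numpy, scipy, OpenCV 4.12 (cv2) and the standard library are available. Lean on these libraries where they do the work, as an engineer would, in place of code of your own. Each camera call takes 0.05 s, during which the arm holds its last target. There are 200 camera calls.

## Working session

There is one attempt and no reset: what is moved stays moved. The work goes in short steps, Python scripts to look and compute and a tool call to move; the robot and the scene stay as the last step left them, time stands still between calls to the robot, and variables do not carry over. Pictures are saved under pics/ and viewed, about 8 in all and at most 12, crops included, and the job is handed in when it is done.

Besides the shell and the picture viewer there is one more tool, called after "Call:" as name(argument=value, ...), one argument or row to a line, values as JSON. send_rows: Moves the arm, as the interface text tells. Its arguments: {"type":"object","properties":{"plan":{"type":"array","items":{"type":"object","properties":{"linear":{"type":"array","items":{"type":"number"}},"delta_rot":{"type":"array","items":{"type":"number"}},"fingers":{"type":"number"}}}},"force":{"type":"number"}},"required":["plan"]}

```bash
mkdir -p pics
python3 - <<'E'
from rig import manip
import cv2,numpy as np
for n in("top","side"):
    im=manip.get_image(n); cv2.imwrite(f"pics/{n}0.png",im[:,:,::-1])
    c=manip.camera_info(n); R=cv2.Rodrigues(np.array(c["rvec"],float))[0]
    print(n,np.round(c["K"],1).tolist(),np.round(-R.T@np.array(c["tvec"]).ravel(),3),np.round(R,2).tolist())
    for t in("tray","pull_bar","tray_grip","tray_front","lower_tray","lower_front","riser","small_tray"):
        print(t,[(round(d["p"],2),np.round(d["extent"]).tolist()) for d in manip.find_in(t,n)[:4]])
print(manip.get_state())
E
```

```text
top [[378.3, 0.0, 252.7], [0.0, 378.3, 187.6], [0.0, 0.0, 1.0]] [ 0.381 -0.01   1.171] [[0.02, -1.0, 0.01], [-0.99, -0.03, -0.1], [0.1, -0.01, -0.99]]
tray [(0.63, [142.0, 150.0, 175.0, 193.0])]
pull_bar [(0.73, [171.0, 164.0, 176.0, 189.0]), (0.59, [348.0, 186.0, 412.0, 237.0]), (0.39, [143.0, 151.0, 178.0, 196.0])]
tray_grip [(0.65, [141.0, 148.0, 178.0, 195.0])]
tray_front [(0.55, [141.0, 150.0, 178.0, 195.0])]
lower_tray [(0.94, [312.0, 261.0, 387.0, 329.0]), (0.75, [348.0, 185.0, 410.0, 237.0])]
lower_front [(0.62, [314.0, 264.0, 387.0, 326.0]), (0.6, [348.0, 184.0, 410.0, 238.0])]
riser [(0.71, [70.0, 122.0, 162.0, 212.0]), (0.23, [249.0, 67.0, 289.0, 113.0])]
small_tray []
side [[441.8, 0.0, 260.9], [0.0, 441.8, 192.1], [0.0, 0.0, 1.0]] [0.368 0.877 1.186] [[-0.99, -0.11, -0.01], [-0.08, 0.77, -0.64], [0.07, -0.63, -0.77]]
tray [(0.58, [190.0, 263.0, 246.0, 342.0])]
pull_bar [(0.69, [219.0, 261.0, 246.0, 270.0])]
tray_grip [(0.8, [190.0, 262.0, 246.0, 341.0]), (0.19, [287.0, 170.0, 312.0, 195.0])]
tray_front [(0.74, [189.0, 264.0, 248.0, 344.0])]
lower_tray [(0.71, [257.0, 109
[... 268 characters left out ...]
, 183.0])]
{'clock': 0.9, 'qpos': array([-1.44400563e+00,  2.75888924e-01,  1.50491494e+00, -1.53475841e-05,
        1.36071385e+00, -1.21009655e-01]), 'qd': array([ 4.19880641e-05, -1.07511486e-03,  8.81445253e-04, -8.61587091e-04,
       -2.17118774e-03, -3.53813697e-04]), 'effort': array([ 8.50300803e-04, -4.16638756e+01, -2.46098739e+01,  8.21767230e-06,
        1.08328322e-04,  1.88240197e-07]), 'position': array([ 0.141018  , -0.55745684,  0.25632837]), 'ee_rot': array([ 3.17392926e-05,  7.89073887e-01, -6.14298299e-01,  2.12786361e-05]), 'contact_force': array([-0.50829857,  0.10714631,  0.05097332]), 'moment': array([0.04389619, 0.01200734, 0.03806322]), 'width': 0.08544880088770052}
```

View pics/top0.png

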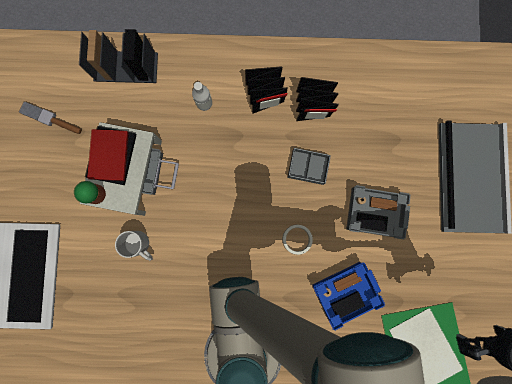

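View pics/side0.png

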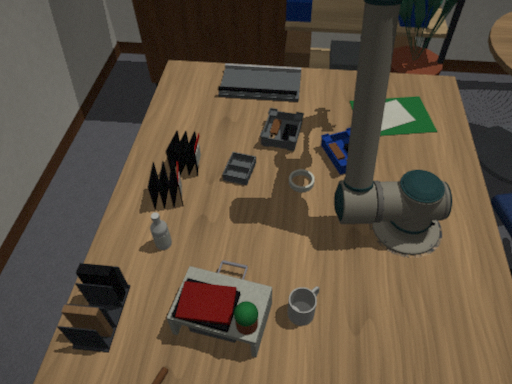

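The top view shows the riser with its pull (~174,176), pointing right (-y), and the grey lower tray at ~(379,211). The blue look-alike is at (347,294). I need enlarged crops.

```bash
cat > h.py <<'E'
from rig import manip
import cv2,numpy as np
def cam(n):
    c=manip.camera_info(n); return np.array(c["K"],float),np.array(c["rvec"],float).ravel(),np.array(c["tvec"],float).ravel()
def ray(n,uv,z):
    K,r,t=cam(n); R=cv2.Rodrigues(r)[0]; C=-R.T@t
    d=R.T@np.linalg.solve(K,np.array([uv[0],uv[1],1.])); return C+d*(z-C[2])/d[2]
def proj(n,P):
    K,r,t=cam(n); return cv2.projectPoints(np.atleast_2d(np.array(P,float)),r,t,K,None)[0][:,0]
def crop(im,x,y,w,h,s):
    return cv2.resize(im[y:y+h,x:x+w],None,fx=s,fy=s,interpolation=cv2.INTER_CUBIC)
E
python3 - <<'E'
from h import *
a=cv2.imread("pics/top0.png")
o=np.hstack([crop(a,120,110,66,100,6),crop(a,338,175,66+12,100,5)[:600].copy() if 0 else crop(a,338,165,66+12-12,100,6)])
o=np.hstack([crop(a,125,130,60,90,6),crop(a,342,170,73,90,6)])
cv2.imwrite("pics/crop1.png",o)
E
```

```text
(no output)
```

View pics/crop1.png

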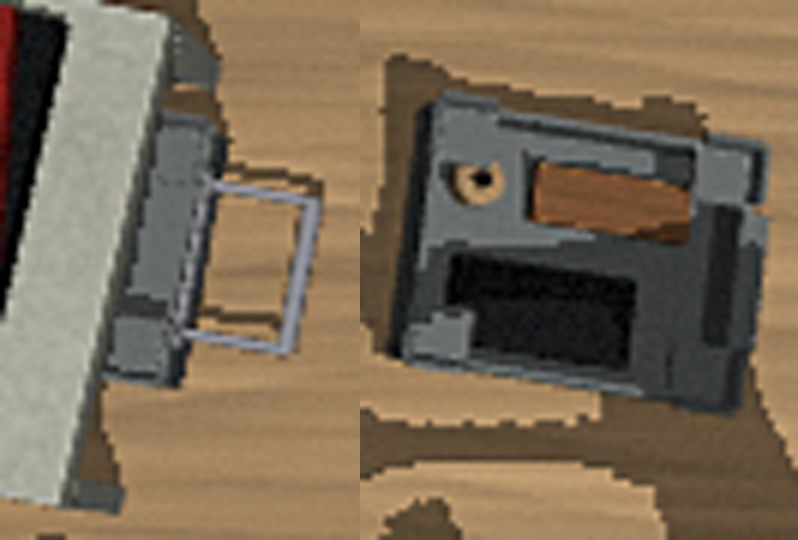

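Run:
```python
from h import *
a=cv2.imread("pics/side0.png");b=cv2.imread("pics/top0.png")
cv2.imwrite("pics/crop2.png",np.hstack([crop(a,252,100,60,65,7),crop(b,345,175,52+2,65,7)]))
```

```text
(no output)
```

View pics/crop2.png

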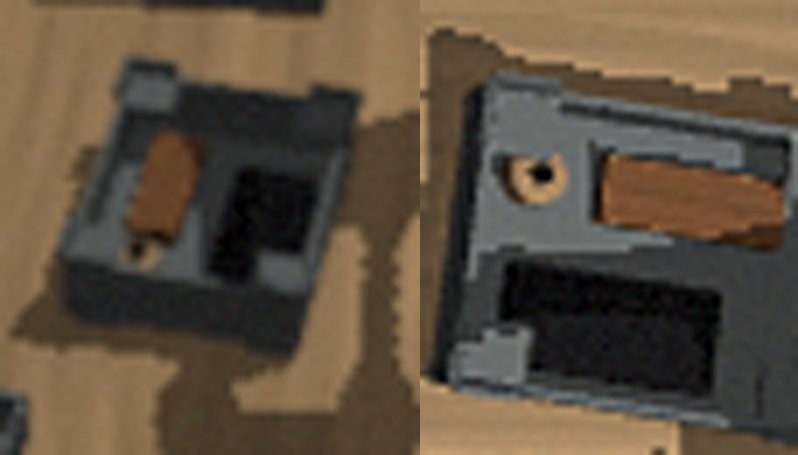

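Run:
```python
from h import *
f=lambda ox,oy,p:(ox+p[0]/6,oy+p[1]/6)
print("lower corners z58")
for p in [(435-360,95),(765-360,140),(735-360,410),(392-360,358)]: print(np.round(ray("top",f(342,170,p),.058),4))
print("tray front rim z58",[np.round(ray("top",f(125,130,p),.058),4).tolist() for p in [(220,122),(180,388)]])
print("pull bar z45",[np.round(ray("top",f(125,130,p),.045),4).tolist() for p in [(315,195),(285,352)]])
print("riser front z105",[np.round(ray("top",f(125,130,p),.105),4).tolist() for p in [(165,15),(65,500)]])
print("side pull",np.round(ray("side",(232.5,266),.045),4), [np.round(ray("side",u,.045),4).tolist() for u in [(220,263),(245,267)]])
for n,u in dict(tape=(297,239),small=(309,165),mug=(132,244),glue=(201,95)).items(): print(n,np.round(ray("top",u,.04),3))
```

```text
lower corners z58
[ 0.5081 -0.318   0.058 ]
[ 0.4898 -0.4811  0.058 ]
[ 0.3572 -0.4641  0.058 ]
[ 0.3783 -0.2965  0.058 ]
tray front rim z58 [[0.6, 0.2577, 0.058], [0.467, 0.2708, 0.058]]
pull bar z45 [[0.5667, 0.2115, 0.045], [0.4873, 0.2229, 0.045]]
riser front z105 [[0.642, 0.2752, 0.105], [0.4095, 0.31, 0.105]]
side pull [0.5297 0.2284 0.045 ] [[0.5681, 0.2222, 0.045], [0.4926, 0.228, 0.045]]
tape [ 0.347 -0.152  0.04 ]
small [ 0.57  -0.185  0.04 ]
mug [0.321 0.336 0.04 ]
glue [0.779 0.15  0.04 ]
```

The near (+y) wall of the lower tray has no lip in the side crop, so its front faces -y. The tray to move faces the same way, so no half turn is needed. I'll move to above the pull.

```bash
cat >> h.py <<'E'
from scipy.spatial.transform import Rotation as Ro
def go(p,yaw):
    s=manip.get_state(); q=s["ee_rot"]; R=Ro.from_quat([q[1],q[2],q[3],q[0]]); T=R.as_matrix()
    w=np.radians(yaw); G=np.array([[np.cos(w),np.sin(w),0],[np.sin(w),-np.cos(w),0],[0,0,-1.]])
    rv=np.degrees((Ro.from_matrix(T.T@G)).as_rotvec()); d=np.array(p)-s["position"]
    print("t %.2f w %.4f"%(s["clock"],s["width"]),"pos",np.round(s["position"],4),"yaw %.2f"%np.degrees(np.arctan2(T[1,0],T[0,0])),"F",np.round(s["contact_force"],1),"q",np.round(s["qpos"],2))
    print("lin now mm",np.round(T.T@d*1000,1),"rot",np.round(rv,2),"| lin after rot",np.round(G.T@d*1000,1),"n",np.ceil(np.linalg.norm(d)/.0417))
E
python3 -c "
from h import *
go([.528,.222,.2],-98.2)"
```

```text
t 0.90 w 0.0854 pos [ 0.141  -0.5575  0.2563] yaw -75.80 F [-0.5  0.1  0.1] q [-1.44  0.28  1.5  -0.    1.36 -0.12]
lin now mm [-660.7 -566.3   56.3] rot [ 0.  -0.  22.4] | lin after rot [-826.7 -271.9   56.3] n 21.0
```

Call:
send_rows(
  plan=[
    {"linear": [0,0,0],"delta_rot": [0,0,5.6],"fingers": 0.04},
    {"linear": [0,0,0],"delta_rot": [0,0,5.6],"fingers": 0.04},
    {"linear": [0,0,0],"delta_rot": [0,0,5.6],"fingers": 0.04},
    {"linear": [0,0,0],"delta_rot": [0,0,5.6],"fingers": 0.04},
    {"linear": [-0.037,-0.012,0],"delta_rot": [0,0,0],"fingers": 0.04},
    {"linear": [-0.037,-0.012,0],"delta_rot": [0,0,0],"fingers": 0.04},
    {"linear": [-0.037,-0.012,0],"delta_rot": [0,0,0],"fingers": 0.04},
    {"linear": [-0.037,-0.012,0],"delta_rot": [0,0,0],"fingers": 0.04},
    {"linear": [-0.037,-0.012,0],"delta_rot": [0,0,0],"fingers": 0.04},
    {"linear": [-0.037,-0.012,0],"delta_rot": [0,0,0],"fingers": 0.04},
    {"linear": [-0.037,-0.012,0],"delta_rot": [0,0,0],"fingers": 0.04},
    {"linear": [-0.037,-0.012,0],"delta_rot": [0,0,0],"fingers": 0.04},
  ],
)

```text
clock: 1.9
position: [0.2859, -0.2797, 0.2535]
ee_rot: [-0.002, -0.642, 0.767, -0.003]
contact_force: [1.6, -0.2, 0.2]
width: 0.04
```

Call:
send_rows(
  plan=[
    {"linear": [-0.037,-0.012,0],"delta_rot": [0,0,0],"fingers": 0.04},
    {"linear": [-0.037,-0.012,0],"delta_rot": [0,0,0],"fingers": 0.04},
    {"linear": [-0.037,-0.012,0],"delta_rot": [0,0,0],"fingers": 0.04},
    {"linear": [-0.037,-0.012,0],"delta_rot": [0,0,0],"fingers": 0.04},
    {"linear": [-0.037,-0.012,0],"delta_rot": [0,0,0],"fingers": 0.04},
    {"linear": [-0.037,-0.012,0],"delta_rot": [0,0,0],"fingers": 0.04},
    {"linear": [-0.037,-0.012,0],"delta_rot": [0,0,0],"fingers": 0.04},
    {"linear": [-0.037,-0.012,0],"delta_rot": [0,0,0],"fingers": 0.04},
    {"linear": [-0.037,-0.012,0],"delta_rot": [0,0,0],"fingers": 0.04},
    {"linear": [-0.037,-0.012,0],"delta_rot": [0,0,0],"fingers": 0.04},
  ],
)

```text
clock: 2.73
position: [0.4747, 0.0824, 0.2549]
ee_rot: [0.001, -0.641, 0.767, -0.009]
contact_force: [1.1, -1.3, -0.0]
width: 0.04
```

```bash
python3 -c "
from h import *
go([.528,.222,.13],-98.2)"
```

```text
t 2.73 w 0.0400 pos [0.4747 0.0824 0.2549] yaw -100.26 F [ 1.1 -1.3 -0. ] q [ 0.04  0.13  1.7  -0.01  1.3   1.79]
lin now mm [-148.2  -25.9  123.8] rot [-0.79 -0.59 -2.06] | lin after rot [-145.8  -32.9  124.9] n 5.0
```

Call:
send_rows(
  plan=[
    {"linear": [-0.036,-0.008,0],"delta_rot": [-0.8,-0.6,-2],"fingers": 0.04},
    {"linear": [-0.036,-0.008,0],"delta_rot": [0,0,0],"fingers": 0.04},
    {"linear": [-0.036,-0.008,0],"delta_rot": [0,0,0],"fingers": 0.04},
    {"linear": [-0.036,-0.008,0],"delta_rot": [0,0,0],"fingers": 0.04},
    {"linear": [0,0,0.03],"delta_rot": [0,0,0],"fingers": 0.04},
    {"linear": [0,0,0.03],"delta_rot": [0,0,0],"fingers": 0.04},
    {"linear": [0,0,0.03],"delta_rot": [0,0,0],"fingers": 0.04},
    {"linear": [0,0,0.03],"delta_rot": [0,0,0],"fingers": 0.04},
    {"linear": [0,0,0.0],"delta_rot": [0,0,0],"fingers": 0.04},
  ],
)

```text
clock: 3.48
position: [0.5378, 0.2414, 0.1335]
ee_rot: [0.008, -0.66, 0.751, -0.002]
contact_force: [-1.0, -0.6, -0.4]
width: 0.0399
```

```bash
python3 -c "
from h import *
go([.528,.222,.046],-98.2)
a=manip.get_image('top');b=manip.get_image('side')
o=np.hstack([crop(a,125,120,90,95,5),crop(b,195,225,60,95,5)])
cv2.imwrite('pics/c3.png',o[:,:,::-1])"
```

```text
t 3.48 w 0.0399 pos [0.5378 0.2414 0.1335] yaw -97.36 F [-1.  -0.6 -0.4] q [0.3  0.38 1.67 0.   1.07 2.  ]
lin now mm [21.4  8.5 87.2] rot [-0.78  0.59  0.83] | lin after rot [20.6  7.  87.5] n 3.0
```

View pics/c3.png

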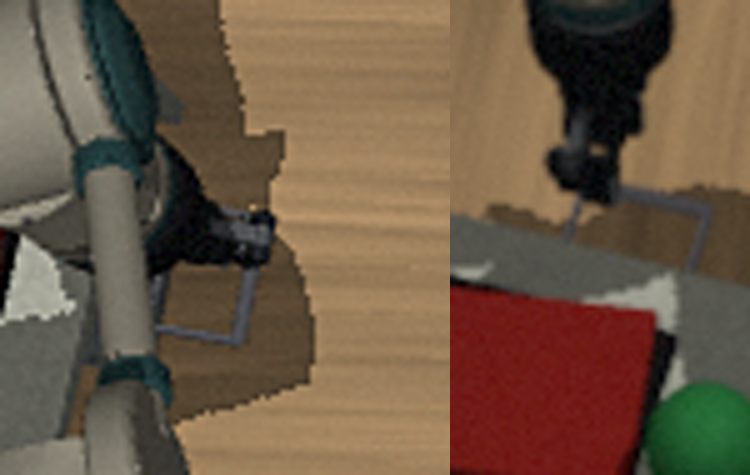

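Call:
send_rows(
  plan=[
    {"linear": [0.02,0.007,0],"delta_rot": [-0.8,0.6,0.8],"fingers": 0.04},
    {"linear": [0,0,0.025],"delta_rot": [0,0,0],"fingers": 0.04},
    {"linear": [0,0,0.025],"delta_rot": [0,0,0],"fingers": 0.04},
    {"linear": [0,0,0],"delta_rot": [0,0,0],"fingers": 0.04},
  ],
)

```text
clock: 3.92
position: [0.538, 0.2218, 0.0978]
ee_rot: [0.011, -0.654, 0.756, -0.006]
contact_force: [-0.8, -1.0, -1.5]
width: 0.0397
```

```bash
python3 -c "
from h import *
go([.528,.223,.046],-98.2)"
```

```text
t 3.92 w 0.0397 pos [0.538  0.2218 0.0978] yaw -98.29 F [-0.8 -1.  -1.5] q [ 0.27  0.4   1.74 -0.    0.97  1.99]
lin now mm [ 0.8 11.3 51.5] rot [-1.37  0.5  -0.1 ] | lin after rot [ 0.3 10.  51.8] n 2.0
```

Call:
send_rows(
  plan=[
    {"linear": [0,0.01,0],"delta_rot": [-1.4,0.5,0],"fingers": 0.04},
    {"linear": [0,0,0.018],"delta_rot": [0,0,0],"fingers": 0.04},
    {"linear": [0,0,0.017],"delta_rot": [0,0,0],"fingers": 0.04},
    {"linear": [0,0,0.01],"delta_rot": [0,0,0],"fingers": 0.04},
    {"linear": [0,0,0],"delta_rot": [0,0,0],"fingers": 0.04},
  ],
)

```text
clock: 4.33
position: [0.5351, 0.2216, 0.065]
ee_rot: [0.008, -0.653, 0.758, -0.004]
contact_force: [-0.6, 0.7, -0.9]
width: 0.0397
```

```bash
python3 -c "
from h import *
go([.528,.223,.046],-98.2)"
```

```text
t 4.33 w 0.0397 pos [0.5351 0.2216 0.065 ] yaw -98.51 F [-0.6  0.7 -0.9] q [ 0.27  0.44  1.77 -0.    0.91  1.99]
lin now mm [-0.3  7.5 18.9] rot [-0.94  0.35 -0.31] | lin after rot [-0.4  7.2 19. ] n 1.0
```

Rows undershoot by about 30%, since each starts from the measured pose. I'll continue down, then grip.

Call:
send_rows(
  plan=[
    {"linear": [0,0.009,0.008],"delta_rot": [-1,0.4,-0.3],"fingers": 0.04},
    {"linear": [0,0,0.012],"delta_rot": [0,0,0],"fingers": 0.04},
    {"linear": [0,0,0.008],"delta_rot": [0,0,0],"fingers": 0.04},
    {"linear": [0,0,0],"delta_rot": [0,0,0],"fingers": 0.04},
  ],
)

```text
clock: 4.67
position: [0.5286, 0.2233, 0.0415]
ee_rot: [0.002, -0.654, 0.756, -0.001]
contact_force: [-0.2, 0.6, -0.0]
width: 0.04
```

Call:
send_rows(
  plan=[
    {"linear": [0,0,0],"delta_rot": [0,0,0],"fingers": 0.0},
    {"linear": [0,0,0],"delta_rot": [0,0,0],"fingers": 0.0},
    {"linear": [0,0,0],"delta_rot": [0,0,0],"fingers": 0.0},
    {"linear": [0,0,0],"delta_rot": [0,0,0],"fingers": 0.0},
  ],
  force=40,
)

```text
clock: 5.0
position: [0.5285, 0.223, 0.0429]
ee_rot: [0.002, -0.655, 0.756, -0.002]
contact_force: [0.2, 0.0, -0.6]
width: 0.0086
```

```bash
python3 -c "
from h import *
s=manip.get_state()['position'];go(s+[-.028,-.196,0],-98.2)"
```

```text
t 5.00 w 0.0086 pos [0.5285 0.223  0.0429] yaw -98.18 F [ 0.2  0.  -0.6] q [ 0.28  0.47  1.8  -0.    0.87  1.99]
lin now mm [ 1.98e+02 -2.00e-01 -1.00e-01] rot [-0.28  0.04  0.02] | lin after rot [198.   -0.2   0. ] n 5.0
```

Call:
send_rows(
  plan=[
    {"linear": [0.008,0,0],"delta_rot": [0,0,0],"fingers": 0.0},
    {"linear": [0.015,0,0],"delta_rot": [0,0,0],"fingers": 0.0},
    {"linear": [0.015,0,0],"delta_rot": [0,0,0],"fingers": 0.0},
    {"linear": [0.015,0,0],"delta_rot": [0,0,0],"fingers": 0.0},
    {"linear": [0.015,0,0],"delta_rot": [0,0,0],"fingers": 0.0},
    {"linear": [0.015,0,0],"delta_rot": [0,0,0],"fingers": 0.0},
    {"linear": [0.015,0,0],"delta_rot": [0,0,0],"fingers": 0.0},
    {"linear": [0.015,0,0],"delta_rot": [0,0,0],"fingers": 0.0},
  ],
)

```text
clock: 5.67
position: [0.5138, 0.1118, 0.0433]
ee_rot: [0.008, -0.656, 0.755, -0.0]
contact_force: [-0.1, 1.2, -1.3]
width: 0.0085
```

```bash
python3 -c "
from h import *
go([.5005,.027,.043],-98.2)"
```

```text
t 5.67 w 0.0085 pos [0.5138 0.1118 0.0433] yaw -98.08 F [-0.1  1.2 -1.3] q [0.08 0.41 1.91 0.01 0.81 1.78]
lin now mm [85.8  1.2 -0.7] rot [-0.6   0.65  0.12] | lin after rot [85.8  1.   0.3] n 3.0
```

Call:
send_rows(
  plan=[
    {"linear": [0.015,0,0],"delta_rot": [-0.5,0.5,0],"fingers": 0.0},
    {"linear": [0.015,0,0],"delta_rot": [0,0,0],"fingers": 0.0},
    {"linear": [0.015,0,0],"delta_rot": [0,0,0],"fingers": 0.0},
    {"linear": [0.015,0,0],"delta_rot": [0,0,0],"fingers": 0.0},
    {"linear": [0.015,0,0],"delta_rot": [0,0,0],"fingers": 0.0},
    {"linear": [0.01,0,0],"delta_rot": [0,0,0],"fingers": 0.0},
    {"linear": [0,0,0],"delta_rot": [0,0,0],"fingers": 0.0},
    {"linear": [0,0,0],"delta_rot": [0,0,0],"fingers": 0.0},
  ],
)

```text
clock: 6.33
position: [0.5, 0.0215, 0.0436]
ee_rot: [0.004, -0.653, 0.757, 0.001]
contact_force: [0.2, 2.9, -2.6]
width: 0.0085
```

Call:
send_rows(
  plan=[
    {"linear": [0,0,0],"delta_rot": [0,0,0],"fingers": 0.035},
    {"linear": [0,0,0],"delta_rot": [0,0,0],"fingers": 0.035},
    {"linear": [0,0,0],"delta_rot": [0,0,0],"fingers": 0.035},
    {"linear": [0,0,-0.02],"delta_rot": [0,0,0],"fingers": 0.035},
    {"linear": [0,0,-0.03],"delta_rot": [0,0,0],"fingers": 0.035},
    {"linear": [0,0,-0.04],"delta_rot": [0,0,0],"fingers": 0.035},
    {"linear": [0,0,-0.04],"delta_rot": [0,0,0],"fingers": 0.035},
    {"linear": [0,0,-0.04],"delta_rot": [0,0,0],"fingers": 0.035},
    {"linear": [0.03,0,-0.02],"delta_rot": [0,0,-7],"fingers": 0.05},
    {"linear": [0.03,0,0],"delta_rot": [0,0,-7],"fingers": 0.05},
    {"linear": [0.03,0,0],"delta_rot": [0,0,-7],"fingers": 0.05},
    {"linear": [0.03,0,0],"delta_rot": [0,0,-7],"fingers": 0.05},
  ],
)

```text
clock: 7.33
position: [0.5051, -0.0912, 0.2454]
ee_rot: [-0.005, 0.823, -0.568, 0.001]
contact_force: [0.2, 1.3, -0.5]
width: 0.0502
```

```bash
python3 -c "
from h import *
go([.51,.15,.15],-8.2)
a=manip.get_image('top');b=manip.get_image('side')
cv2.imwrite('pics/top4.png',a[:,:,::-1])
o=np.hstack([crop(a,155,130,100,95,4),crop(b,200,170,95,95,4)])
cv2.imwrite('pics/c4.png',o[:,:,::-1])"
```

```text
t 7.33 w 0.0502 pos [ 0.5051 -0.0912  0.2454] yaw -69.28 F [ 0.2  1.3 -0.5] q [-0.32  0.19  1.65  0.01  1.3   0.89]
lin now mm [-223.5  -89.1   97. ] rot [-5.800e-01 -6.000e-02 -6.108e+01] | lin after rot [ -29.6 -239.4   95.4] n 7.0
```

View pics/c4.png

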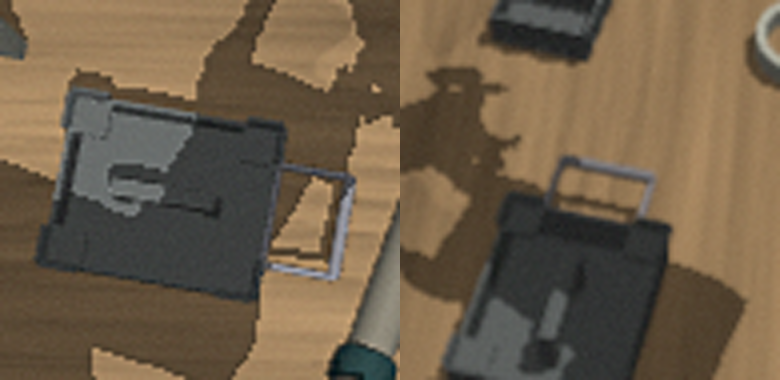

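```bash
cat >> h.py <<'E'
from scipy.optimize import least_squares
# corners order: front(-x)/+y, ... in tray frame ; obs: list of (cam, cornerXY, uv)
def fit(obs,yaw0,z=.058,sx=.16,sy=.13):
    def P(p,c): 
        w=p[2]; R=np.array([[np.cos(w),-np.sin(w)],[np.sin(w),np.cos(w)]]); return [*(p[:2]+R@(np.array(c)*[sx/2,sy/2])),z]
    f=lambda p: np.concatenate([proj(n,P(p,c))[0]-uv for n,c,uv in obs])
    p0=[*ray(obs[0][0],np.mean([o[2] for o in obs if o[0]==obs[0][0]],0),z)[:2],np.radians(yaw0)]
    r=least_squares(f,p0); print(np.round(r.x[:2],4),"yaw %.2f"%np.degrees(r.x[2]),"res px",np.round(r.fun,1)); return r.x
E
python3 - <<'E'
from h import *
t=lambda x,y:(155+x/4,130+y/4)
s=lambda x,y:(200+(x-400)/4,170+y/4)
# tray x ~ +y world; tray y ~ -x world. back=+1
T=[("top",(1,-1),t(70,88)),("top",(-1,-1),t(285,123)),("top",(-1,1),t(258,300)),("top",(1,1),t(38,262))]
print("tray");fit(T,82);fit(T+[("side",(-1,-1),s(502,198)),("side",(-1,1),s(670,228))],82)
l=lambda x,y:(342+x/6,170+y/6); m=lambda x,y:(252+x/7,100+y/7)
L=[("top",(1,-1),l(75,95)),("top",(-1,-1),l(405,140)),("top",(-1,1),l(375,410)),("top",(1,1),l(40,358))]
S=[("side",(-1,-1),m(122,60)),("side",(-1,1),m(360,90)),("side",(1,1),m(302,285)),("side",(1,-1),m(65,250))]
print("lower");fit(L,82);fit(S,82);fit(L+S,82)
a,b=t(108,180),t(218,207)
print("grip bar ends z56",ray("top",a,.056),ray("top",b,.056))
E
```

```text
tray
[0.5189 0.1531] yaw 82.24 res px [ 0.5  0.6 -0.3  0.3 -0.8 -0.8  0.6 -0. ]
[0.5187 0.1545] yaw 82.27 res px [ 0.   0.6 -0.8  0.4 -1.3 -0.8  0.1  0.1  1.  -1.5 -1.  -1.1]
lower
[ 0.4333 -0.3909] yaw 82.84 res px [ 0.6  0.1 -0.9  0.6 -0.7 -0.6  1.  -0.1]
[ 0.4303 -0.3919] yaw 83.34 res px [ 0.6 -0.3 -0.7  0.1  0.5  0.2 -0.3 -0. ]
[ 0.4322 -0.3911] yaw 83.01 res px [ 0.6  0.6 -0.9  0.9 -0.5 -0.3  1.1  0.4  0.2 -0.2 -1.1  0.3 -0.2  0.4
 -0.9  0. ]
grip bar ends z56 [0.52767693 0.19434407 0.056     ] [0.50958316 0.11208713 0.056     ]
```

Tray is out and flat (residuals ~1 px), standing at ≈(0.519,0.153), yaw 82.2°. Next I'll turn the jaws across the grip bar and go above it.

Call:
send_rows(
  plan=[
    {"linear": [0,0,0],"delta_rot": [0,0,-7],"fingers": 0.06},
    {"linear": [0,0,0],"delta_rot": [0,0,-7],"fingers": 0.06},
    {"linear": [0,0,0],"delta_rot": [0,0,-7],"fingers": 0.06},
    {"linear": [0,0,0],"delta_rot": [0,0,-7],"fingers": 0.06},
    {"linear": [0,0,0],"delta_rot": [0,0,-7],"fingers": 0.06},
    {"linear": [0,0,0],"delta_rot": [0,0,-7],"fingers": 0.06},
    {"linear": [0,0,0],"delta_rot": [0,0,-7],"fingers": 0.06},
    {"linear": [0,0,0],"delta_rot": [0,0,-7],"fingers": 0.06},
    {"linear": [0,0,0],"delta_rot": [0,0,-5],"fingers": 0.06},
    {"linear": [0,0,0],"delta_rot": [0,0,0],"fingers": 0.06},
  ],
)

```text
clock: 8.27
position: [0.5049, -0.0847, 0.2428]
ee_rot: [-0.006, 0.998, -0.062, 0.0]
contact_force: [0.4, 0.1, -0.1]
width: 0.0601
```

```bash
python3 -c "
from h import *
go([.5188,.1535,.12],-7.8)"
```

```text
t 8.27 w 0.0601 pos [ 0.5049 -0.0847  0.2428] yaw -7.11 F [ 0.4  0.1 -0.1] q [-0.31  0.19  1.66  0.01  1.3  -0.19]
lin now mm [ -15.7 -236.6  125.5] rot [-0.65  0.    0.69] | lin after rot [ -18.5 -237.8  122.8] n 7.0
```

Call:
send_rows(
  plan=[
    {"linear": [-0.003,-0.035,0],"delta_rot": [-0.6,0,0.7],"fingers": 0.06},
    {"linear": [-0.003,-0.035,0],"delta_rot": [0,0,0],"fingers": 0.06},
    {"linear": [-0.003,-0.035,0],"delta_rot": [0,0,0],"fingers": 0.06},
    {"linear": [-0.003,-0.035,0],"delta_rot": [0,0,0],"fingers": 0.06},
    {"linear": [-0.003,-0.035,0.01],"delta_rot": [0,0,0],"fingers": 0.06},
    {"linear": [-0.003,-0.035,0.03],"delta_rot": [0,0,0],"fingers": 0.06},
    {"linear": [0,-0.02,0.03],"delta_rot": [0,0,0],"fingers": 0.06},
    {"linear": [0,0,0.03],"delta_rot": [0,0,0],"fingers": 0.06},
    {"linear": [0,0,0],"delta_rot": [0,0,0],"fingers": 0.06},
  ],
)

```text
clock: 9.02
position: [0.5213, 0.1572, 0.1452]
ee_rot: [-0.002, 0.996, -0.084, 0.004]
contact_force: [-2.4, 0.4, -0.6]
width: 0.06
```

```bash
python3 -c "
from h import *
go([.5188,.1535,.12],-7.8)"
```

```text
t 9.02 w 0.0600 pos [0.5213 0.1572 0.1452] yaw -9.63 F [-2.4  0.4 -0.6] q [0.16 0.31 1.75 0.   1.07 0.33]
lin now mm [-2.   4.1 25.2] rot [-0.24 -0.41 -1.83] | lin after rot [-2.   4.  25.2] n 1.0
```

Call:
send_rows(
  plan=[
    {"linear": [-0.002,0.004,0.02],"delta_rot": [-0.2,-0.4,-1.8],"fingers": 0.06},
    {"linear": [0,0,0.02],"delta_rot": [0,0,0],"fingers": 0.06},
    {"linear": [0,0,0.02],"delta_rot": [0,0,0],"fingers": 0.06},
    {"linear": [0,0,0.0],"delta_rot": [0,0,0],"fingers": 0.06},
  ],
)

```text
clock: 9.35
position: [0.5191, 0.1563, 0.0865]
ee_rot: [-0.001, 0.998, -0.071, 0.001]
contact_force: [-0.4, 0.6, -0.6]
width: 0.0601
```

```bash
python3 -c "
from h import *
go([.5188,.1535,.053],-7.8)"
```

```text
t 9.35 w 0.0601 pos [0.5191 0.1563 0.0865] yaw -8.10 F [-0.4  0.6 -0.6] q [0.16 0.38 1.82 0.   0.94 0.3 ]
lin now mm [ 0.   2.8 33.5] rot [-0.09 -0.09 -0.3 ] | lin after rot [ 0.1  2.8 33.5] n 1.0
```

Call:
send_rows(
  plan=[
    {"linear": [0,0.003,0.015],"delta_rot": [0,0,-0.3],"fingers": 0.06},
    {"linear": [0,0,0.014],"delta_rot": [0,0,0],"fingers": 0.06},
    {"linear": [0,0,0.01],"delta_rot": [0,0,0],"fingers": 0.06},
    {"linear": [0,0,0.0],"delta_rot": [0,0,0],"fingers": 0.06},
  ],
)

```text
clock: 9.68
position: [0.5225, 0.1536, 0.0526]
ee_rot: [-0.002, 0.997, -0.072, 0.005]
contact_force: [-0.3, -0.4, -0.4]
width: 0.0602
```

```bash
python3 -c "
from h import *
go([.5188,.1535,.053],-7.8)"
```

```text
t 9.68 w 0.0602 pos [0.5225 0.1536 0.0526] yaw -8.22 F [-0.3 -0.4 -0.4] q [0.16 0.42 1.86 0.   0.85 0.3 ]
lin now mm [-3.7  0.6 -0.5] rot [-0.22 -0.51 -0.41] | lin after rot [-3.7  0.6 -0.4] n 1.0
```

Correct that and close.

Call:
send_rows(
  plan=[
    {"linear": [-0.004,0,0],"delta_rot": [-0.2,-0.5,0.4],"fingers": 0.06},
    {"linear": [0,0,0],"delta_rot": [0,0,0],"fingers": 0.0},
    {"linear": [0,0,0],"delta_rot": [0,0,0],"fingers": 0.0},
    {"linear": [0,0,0],"delta_rot": [0,0,0],"fingers": 0.0},
    {"linear": [0,0,0],"delta_rot": [0,0,0],"fingers": 0.0},
    {"linear": [0,0,0],"delta_rot": [0,0,0],"fingers": 0.0},
  ],
  force=70,
)

```text
clock: 10.18
position: [0.5207, 0.1546, 0.0577]
ee_rot: [-0.001, 0.997, -0.077, 0.003]
contact_force: [-0.4, 0.4, -5.5]
width: 0.0124
```

```bash
python3 -c "
from h import *
go([.5188,.1535,.053],-7.8)"
```

```text
t 10.18 w 0.0124 pos [0.5207 0.1546 0.0577] yaw -8.80 F [-0.4  0.4 -5.5] q [0.16 0.41 1.85 0.   0.87 0.31]
lin now mm [-1.7  1.4  4.7] rot [-0.13 -0.31 -1.  ] | lin after rot [-1.7  1.4  4.7] n 1.0
```

Call:
send_rows(
  plan=[
    {"linear": [0,0,-0.01],"delta_rot": [0,0,0],"fingers": 0.0},
    {"linear": [0,0,-0.02],"delta_rot": [0,0,0],"fingers": 0.0},
    {"linear": [0,0,-0.025],"delta_rot": [0,0,0],"fingers": 0.0},
    {"linear": [0,0,-0.025],"delta_rot": [0,0,0],"fingers": 0.0},
    {"linear": [0,0,-0.025],"delta_rot": [0,0,0],"fingers": 0.0},
    {"linear": [0,0,-0.025],"delta_rot": [0,0,0],"fingers": 0.0},
    {"linear": [0,0,-0.025],"delta_rot": [0,0,0],"fingers": 0.0},
    {"linear": [0,0,-0.01],"delta_rot": [0,0,0],"fingers": 0.0},
    {"linear": [0,0,0],"delta_rot": [0,0,0],"fingers": 0.0},
  ],
)

```text
clock: 10.93
position: [0.5136, 0.1535, 0.2275]
ee_rot: [0.001, 0.997, -0.077, -0.006]
contact_force: [0.2, 0.3, -5.5]
width: 0.0126
```

```bash
python3 -c "
from h import *
go([.433,-.391,.2],-7.1)"
```

```text
t 10.93 w 0.0126 pos [0.5136 0.1535 0.2275] yaw -8.83 F [ 0.2  0.3 -5.5] q [0.16 0.24 1.63 0.   1.29 0.31]
lin now mm [  4.2 550.3  29.3] rot [ 0.18  0.68 -1.73] | lin after rot [-12.7 550.3  27.5] n 14.0
```

Call:
send_rows(
  plan=[
    {"linear": [0,0.015,0],"delta_rot": [0.2,0.7,-1.7],"fingers": 0.0},
    {"linear": [0,0.02,0],"delta_rot": [0,0,0],"fingers": 0.0},
    {"linear": [0,0.025,0],"delta_rot": [0,0,0],"fingers": 0.0},
    {"linear": [0,0.03,0],"delta_rot": [0,0,0],"fingers": 0.0},
    {"linear": [0,0.03,0],"delta_rot": [0,0,0],"fingers": 0.0},
    {"linear": [0,0.03,0],"delta_rot": [0,0,0],"fingers": 0.0},
    {"linear": [0,0.03,0],"delta_rot": [0,0,0],"fingers": 0.0},
    {"linear": [0,0.03,0],"delta_rot": [0,0,0],"fingers": 0.0},
    {"linear": [0,0.03,0],"delta_rot": [0,0,0],"fingers": 0.0},
    {"linear": [0,0.03,0],"delta_rot": [0,0,0],"fingers": 0.0},
    {"linear": [0,0.03,0],"delta_rot": [0,0,0],"fingers": 0.0},
    {"linear": [0,0.03,0],"delta_rot": [0,0,0],"fingers": 0.0},
  ],
)

```text
clock: 11.93
position: [0.4617, -0.1784, 0.2149]
ee_rot: [-0.005, 0.998, -0.056, -0.011]
contact_force: [0.0, 0.1, -4.5]
width: 0.0126
```

```bash
python3 -c "
from h import *
go([.433,-.391,.2],-7.1)"
```

```text
t 11.93 w 0.0126 pos [ 0.4617 -0.1784  0.2149] yaw -6.41 F [ 0.   0.1 -4.5] q [-0.51  0.2   1.72  0.    1.25 -0.4 ]
lin now mm [ -4.4 214.6  12.9] rot [-0.54  1.25  0.68] | lin after rot [ -2.2 214.5  14.9] n 6.0
```

Call:
send_rows(
  plan=[
    {"linear": [0,0.03,0],"delta_rot": [-0.5,1.2,0.7],"fingers": 0.0},
    {"linear": [0,0.03,0],"delta_rot": [0,0,0],"fingers": 0.0},
    {"linear": [0,0.03,0],"delta_rot": [0,0,0],"fingers": 0.0},
    {"linear": [0,0.03,0],"delta_rot": [0,0,0],"fingers": 0.0},
    {"linear": [0,0.03,0],"delta_rot": [0,0,0],"fingers": 0.0},
    {"linear": [0,0.025,0],"delta_rot": [0,0,0],"fingers": 0.0},
    {"linear": [0,0.01,0],"delta_rot": [0,0,0],"fingers": 0.0},
    {"linear": [0,0,0],"delta_rot": [0,0,0],"fingers": 0.0},
    {"linear": [0,0,0],"delta_rot": [0,0,0],"fingers": 0.0},
  ],
)

```text
clock: 12.68
position: [0.4279, -0.3721, 0.2016]
ee_rot: [-0.006, 0.998, -0.067, -0.009]
contact_force: [-0.2, 1.1, -4.4]
width: 0.0124
```

```bash
python3 -c "
from h import *
go([.433,-.391,.16],-7.1)"
```

```text
t 12.68 w 0.0124 pos [ 0.4279 -0.3721  0.2016] yaw -7.65 F [-0.2  1.1 -4.4] q [-0.84  0.31  1.59 -0.    1.26 -0.7 ]
lin now mm [ 8.3 18.5 41.2] rot [-0.66  1.12 -0.56] | lin after rot [ 7.3 18.1 41.6] n 2.0
```

Call:
send_rows(
  plan=[
    {"linear": [0.007,0.018,0.01],"delta_rot": [-0.7,1.1,-0.6],"fingers": 0.0},
    {"linear": [0,0,0.02],"delta_rot": [0,0,0],"fingers": 0.0},
    {"linear": [0,0,0.02],"delta_rot": [0,0,0],"fingers": 0.0},
    {"linear": [0,0,0.015],"delta_rot": [0,0,0],"fingers": 0.0},
    {"linear": [0,0,0],"delta_rot": [0,0,0],"fingers": 0.0},
  ],
)

```text
clock: 13.1
position: [0.433, -0.382, 0.1334]
ee_rot: [-0.003, 0.998, -0.059, -0.001]
contact_force: [-1.2, 0.5, -6.1]
width: 0.0123
```

```bash
python3 -c "
from h import *
go([.4328,-.3897,.14],-7.1)"
```

```text
t 13.10 w 0.0123 pos [ 0.433  -0.382   0.1334] yaw -6.79 F [-1.2  0.5 -6.1] q [-0.85  0.38  1.68  0.    1.09 -0.73]
lin now mm [ 0.7  7.6 -6.7] rot [-0.38  0.1   0.31] | lin after rot [ 0.8  7.6 -6.6] n 1.0
```

Call:
send_rows(
  plan=[
    {"linear": [0.001,0.009,-0.004],"delta_rot": [-0.4,0.1,0.3],"fingers": 0.0},
    {"linear": [0,0,0],"delta_rot": [0,0,0],"fingers": 0.0},
    {"linear": [0,0,0],"delta_rot": [0,0,0],"fingers": 0.0},
  ],
)

```text
clock: 13.35
position: [0.4335, -0.3879, 0.1381]
ee_rot: [-0.001, 0.998, -0.06, -0.001]
contact_force: [-0.0, 1.1, -5.2]
width: 0.0127
```

```bash
python3 -c "
from h import *
go([.4328,-.3897,.13],-7.1)
a=manip.get_image('top');b=manip.get_image('side')
o=np.hstack([crop(a,335,165,85,90,5),crop(b,245,85,75,90,5)])
cv2.imwrite('pics/c5.png',o[:,:,::-1])"
```

```text
t 13.35 w 0.0127 pos [ 0.4335 -0.3879  0.1381] yaw -6.92 F [-0.   1.1 -5.2] q [-0.85  0.38  1.67  0.    1.1  -0.73]
lin now mm [-0.4  1.9  8.1] rot [-0.12  0.1   0.18] | lin after rot [-0.4  1.9  8.1] n 1.0
```

View pics/c5.png

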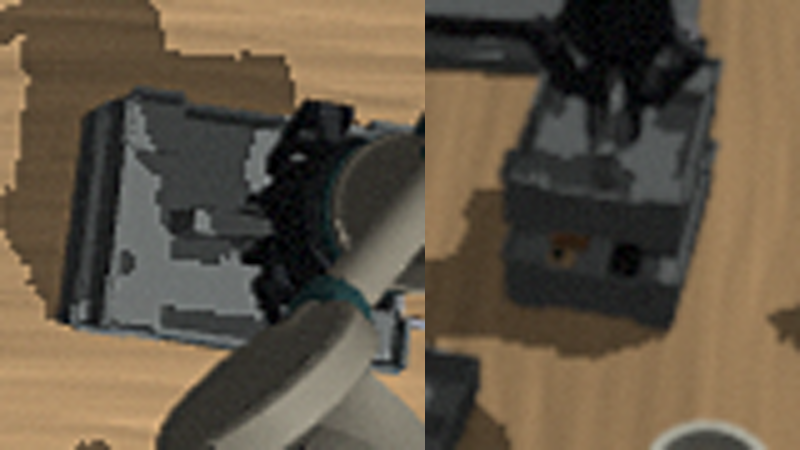

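Run:
```python
from h import *
def c(x,y,yaw,z):
    w=np.radians(yaw);R=np.array([[np.cos(w),-np.sin(w)],[np.sin(w),np.cos(w)]])
    return [[*(np.array([x,y])+R@(np.array(k)*[.08,.065])),z] for k in [(1,-1),(-1,-1),(-1,1),(1,1)]]
for nm,z in (("upper",.138),("low",.058),("lowbase",.01)):
    P=c(.4328,-.3900,83,z)
    print(nm,"top",np.round((proj("top",P)-[335,165])*5).tolist(),"side",np.round((proj("side",P)-[245,85])*5+[425,0]).tolist())
o=cv2.imread("pics/c5.png")
a=np.hstack([cv2.resize(o[60:350,40:240],None,fx=2,fy=2),cv2.resize(o[120:350,490:690],None,fx=2,fy=2,interpolation=2)[:580] if 0 else cv2.resize(cv2.copyMakeBorder(o[40:330,490:690],0,0,0,0,0),None,fx=2,fy=2)])
cv2.imwrite("pics/c6.png",a)
```

```text
upper top [[139.0, 91.0], [427.0, 133.0], [403.0, 369.0], [111.0, 325.0]] side [[500.0, 172.0], [548.0, 35.0], [718.0, 59.0], [680.0, 199.0]]
low top [[98.0, 106.0], [366.0, 145.0], [343.0, 364.0], [72.0, 324.0]] side [[501.0, 255.0], [547.0, 118.0], [711.0, 141.0], [674.0, 282.0]]
lowbase top [[77.0, 114.0], [334.0, 152.0], [311.0, 362.0], [52.0, 323.0]] side [[501.0, 301.0], [547.0, 164.0], [707.0, 188.0], [670.0, 328.0]]
```

View pics/c6.png

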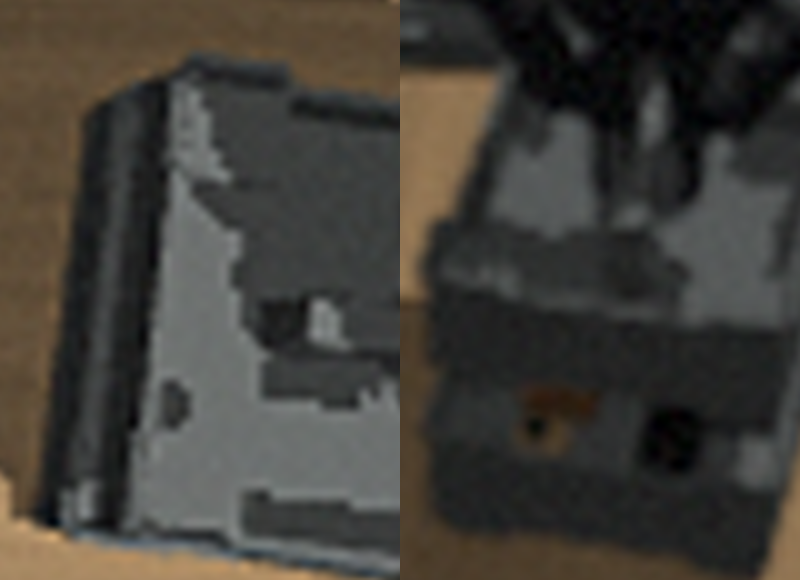

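Upper tray appears ~3–5 mm toward +y relative to the lower one, so I'll shift that and lower gently.

Call:
send_rows(
  plan=[
    {"linear": [0,0.005,0.003],"delta_rot": [-0.1,0.1,0.2],"fingers": 0.0},
    {"linear": [0,0,0.006],"delta_rot": [0,0,0],"fingers": 0.0},
    {"linear": [0,0,0],"delta_rot": [0,0,0],"fingers": 0.0},
  ],
)

```text
clock: 13.7
position: [0.4341, -0.395, 0.1312]
ee_rot: [0.002, 0.998, -0.062, 0.002]
contact_force: [-0.1, 0.6, -4.7]
width: 0.0126
```

```bash
python3 -c "
from h import *
go([.4330,-.392,.12],-7.1)"
```

```text
t 13.70 w 0.0126 pos [ 0.4341 -0.395   0.1312] yaw -7.13 F [-0.1  0.6 -4.7] q [-0.86  0.38  1.67  0.    1.08 -0.73]
lin now mm [-1.5 -2.9 11.2] rot [ 0.26 -0.3  -0.03] | lin after rot [-1.4 -2.8 11.2] n 1.0
```

Call:
send_rows(
  plan=[
    {"linear": [-0.001,-0.003,0.005],"delta_rot": [0.2,-0.3,0],"fingers": 0.0},
    {"linear": [0,0,0.003],"delta_rot": [0,0,0],"fingers": 0.0},
    {"linear": [0,0,0],"delta_rot": [0,0,0],"fingers": 0.0},
  ],
)

```text
clock: 13.95
position: [0.4332, -0.392, 0.1223]
ee_rot: [0.0, 0.998, -0.063, -0.0]
contact_force: [-0.7, 0.3, -4.6]
width: 0.0123
```

```bash
python3 -c "
from h import *
go([.4330,-.392,.116],-7.1)
a=manip.get_image('top');b=manip.get_image('side')
o=np.hstack([crop(a,340,172,40,68,8),crop(b,255,98,50,68,8)])
o=cv2.convertScaleAbs(o,alpha=1.6)
cv2.imwrite('pics/c7.png',o[:,:,::-1])
def c(x,y,yaw,z):
    w=np.radians(yaw);R=np.array([[np.cos(w),-np.sin(w)],[np.sin(w),np.cos(w)]])
    return [[*(np.array([x,y])+R@(np.array(k)*[.08,.065])),z] for k in [(1,-1),(-1,-1),(-1,1),(1,1)]]
z=manip.get_state()['position'][2]-.0577
for nm,z in (('upper',z+.058),('upbase',z+.01),('low',.058),('lowbase',.01)):
    P=c(.4330,-.392,83,z)
    print(nm,'top',np.round((proj('top',P)-[340,172])*8).tolist(),'side',np.round((proj('side',P)-[255,98])*8+[320,0]).tolist())
"
```

```text
t 13.95 w 0.0123 pos [ 0.4332 -0.392   0.1223] yaw -7.19 F [-0.7  0.3 -4.6] q [-0.85  0.39  1.68 -0.    1.07 -0.73]
lin now mm [-0.2  0.1  6.3] rot [ 0.04  0.03 -0.09] | lin after rot [-0.2  0.1  6.3] n 1.0
upper top [[175.0, 93.0], [629.0, 160.0], [591.0, 532.0], [131.0, 464.0]] side [[360.0, 194.0], [437.0, -25.0], [706.0, 13.0], [645.0, 237.0]]
upbase top [[136.0, 108.0], [571.0, 172.0], [533.0, 528.0], [93.0, 463.0]] side [[361.0, 273.0], [436.0, 54.0], [699.0, 92.0], [640.0, 316.0]]
low top [[123.0, 113.0], [551.0, 176.0], [514.0, 526.0], [81.0, 462.0]] side [[361.0, 300.0], [436.0, 81.0], [697.0, 120.0], [638.0, 343.0]]
lowbase top [[88.0, 126.0], [499.0, 187.0], [463.0, 523.0], [48.0, 461.0]] side [[362.0, 375.0], [435.0, 156.0], [691.0, 195.0], [632.0, 418.0]]
```

View pics/c7.png

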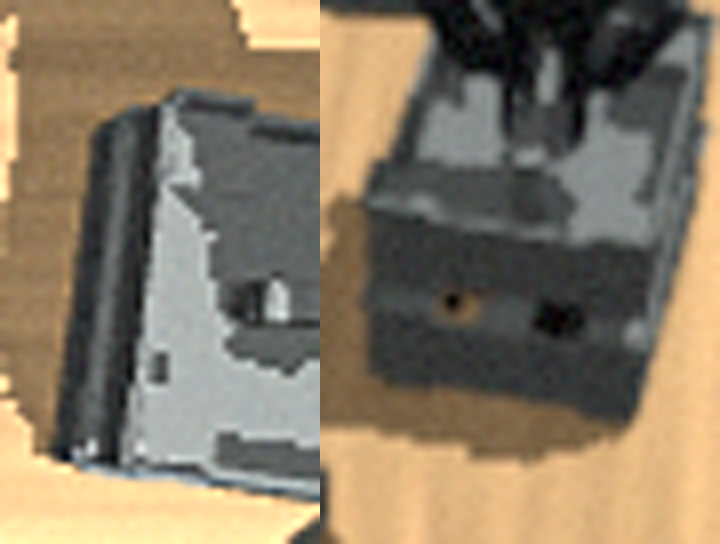

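Both cameras still suggest the upper tray sits ~4–5 mm too far to +y (relative edges: top −15/2.8, side +8/1.4 crop px). I'll shift 4 mm and lower.

Call:
send_rows(
  plan=[
    {"linear": [0,0.004,0],"delta_rot": [0,0,0],"fingers": 0.0},
    {"linear": [0,0,0.002],"delta_rot": [0,0,0],"fingers": 0.0},
    {"linear": [0,0,0.002],"delta_rot": [0,0,0],"fingers": 0.0},
    {"linear": [0,0,0],"delta_rot": [0,0,0],"fingers": 0.0},
  ],
)

```text
clock: 14.38
position: [0.433, -0.3968, 0.1186]
ee_rot: [0.001, 0.998, -0.063, 0.0]
contact_force: [-0.1, 0.1, -4.9]
width: 0.0127
```

```bash
python3 -c "
from h import *
go([.4333,-.396,.116],-7.1)"
```

```text
t 14.38 w 0.0127 pos [ 0.433  -0.3968  0.1186] yaw -7.18 F [-0.1  0.1 -4.9] q [-0.86  0.4   1.68 -0.    1.06 -0.73]
lin now mm [ 0.2 -0.8  2.6] rot [ 0.09 -0.02 -0.08] | lin after rot [ 0.2 -0.8  2.6] n 1.0
```

Call:
send_rows(
  plan=[
    {"linear": [0,-0.001,0.002],"delta_rot": [0,0,0],"fingers": 0.0},
    {"linear": [0,0,0.003],"delta_rot": [0,0,0],"fingers": 0.0},
    {"linear": [0,0,0],"delta_rot": [0,0,0],"fingers": 0.0},
  ],
)

```text
clock: 14.63
position: [0.4332, -0.3957, 0.1132]
ee_rot: [0.001, 0.998, -0.063, 0.0]
contact_force: [-0.6, 0.9, -4.4]
width: 0.0123
```

Call:
send_rows(
  plan=[
    {"linear": [0,0,0.003],"delta_rot": [0,0,0],"fingers": 0.0},
    {"linear": [0,0,0],"delta_rot": [0,0,0],"fingers": 0.0},
  ],
)

```text
clock: 14.8
position: [0.4333, -0.3949, 0.1101]
ee_rot: [-0.0, 0.998, -0.063, 0.0]
contact_force: [-0.3, -0.1, -5.2]
width: 0.0126
```

```bash
python3 -c "
from h import *
go([.4333,-.396,.108],-7.1); print(manip.get_state()['moment'])"
```

```text
t 14.80 w 0.0126 pos [ 0.4333 -0.3949  0.1101] yaw -7.22 F [-0.3 -0.1 -5.2] q [-0.86  0.41  1.69  0.    1.04 -0.73]
lin now mm [0.1 1.1 2.1] rot [-0.   -0.04 -0.12] | lin after rot [0.1 1.1 2.1] n 1.0
[ 0.04379725  0.01647289 -0.04335068]
```

No contact below the bracket tops, so the feet are entering. I'll continue.

Call:
send_rows(
  plan=[
    {"linear": [0,0,0.003],"delta_rot": [0,0,0],"fingers": 0.0},
    {"linear": [0,0,0],"delta_rot": [0,0,0],"fingers": 0.0},
  ],
)

```text
clock: 14.97
position: [0.4337, -0.3944, 0.1078]
ee_rot: [-0.0, 0.998, -0.063, 0.001]
contact_force: [-1.1, 0.7, -5.2]
width: 0.0126
```

Call:
send_rows(
  plan=[
    {"linear": [0,0,0.003],"delta_rot": [0,0,0],"fingers": 0.0},
    {"linear": [0,0,0],"delta_rot": [0,0,0],"fingers": 0.0},
  ],
)

```text
clock: 15.13
position: [0.4338, -0.3944, 0.1084]
ee_rot: [0.0, 0.998, -0.063, 0.001]
contact_force: [0.4, 0.5, -4.7]
width: 0.0124
```

```bash
python3 -c "
from h import *
go([.4333,-.396,.108],-7.1); print(manip.get_state()['moment'])"
```

```text
t 15.13 w 0.0124 pos [ 0.4338 -0.3944  0.1084] yaw -7.24 F [ 0.4  0.5 -4.7] q [-0.86  0.41  1.7   0.    1.03 -0.73]
lin now mm [-0.3  1.6  0.4] rot [ 0.03 -0.15 -0.14] | lin after rot [-0.3  1.6  0.4] n 1.0
[ 0.10905106  0.02342727 -0.01628973]
```

Call:
send_rows(
  plan=[
    {"linear": [0,0,0.004],"delta_rot": [0,0,0],"fingers": 0.0},
    {"linear": [0,0,0.003],"delta_rot": [0,0,0],"fingers": 0.0},
  ],
)

```text
clock: 15.3
position: [0.4341, -0.3947, 0.1075]
ee_rot: [0.002, 0.998, -0.063, 0.002]
contact_force: [-4.5, 5.8, 18.4]
width: 0.0126
```

Call:
send_rows(
  plan=[
    {"linear": [0,0,0.003],"delta_rot": [0,0,0],"fingers": 0.0},
    {"linear": [0,0,0],"delta_rot": [0,0,0],"fingers": 0.0},
  ],
)

```text
clock: 15.47
position: [0.4338, -0.3943, 0.1082]
ee_rot: [0.002, 0.998, -0.064, 0.003]
contact_force: [0.1, 0.8, -5.4]
width: 0.0125
```

```bash
python3 -c "
from h import *
go([.4333,-.396,.108],-7.1); print(manip.get_state()['moment'])"
```

```text
t 15.47 w 0.0125 pos [ 0.4338 -0.3943  0.1082] yaw -7.30 F [ 0.1  0.8 -5.4] q [-0.86  0.41  1.7   0.    1.03 -0.73]
lin now mm [-0.3  1.7  0.2] rot [ 0.21 -0.36 -0.2 ] | lin after rot [-0.3  1.7  0.2] n 1.0
[ 0.14706052  0.00337174 -0.02710272]
```

```bash
python3 -c "
from h import *
a=manip.get_image('top');b=manip.get_image('side')
o=np.hstack([crop(a,340,172,40,68,8),crop(b,255,98,50,68,8)])
o=cv2.convertScaleAbs(o,alpha=1.6)
cv2.imwrite('pics/c8.png',o[:,:,::-1])"
```

```text
(no output)
```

View pics/c8.png

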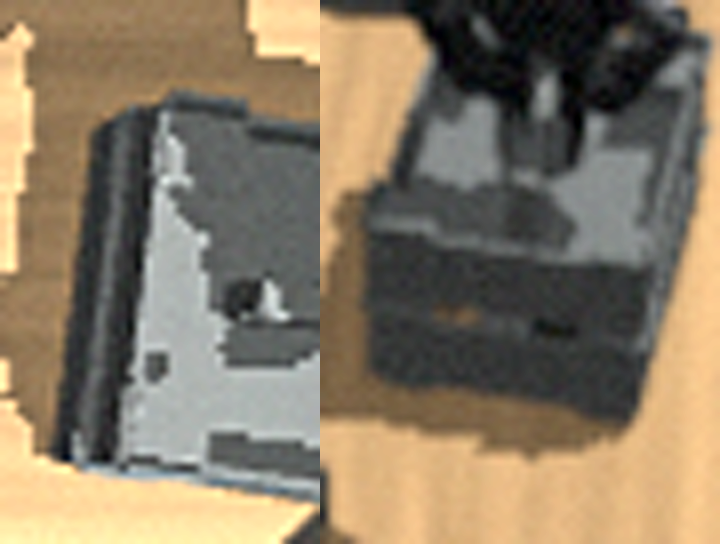

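The upper tray sits squarely in the lower one, with a narrow even slit between them (side crop ~y 315). I'll press lightly to seat, release and retreat.

Call:
send_rows(
  plan=[
    {"linear": [0,0,0.002],"delta_rot": [0,0,0],"fingers": 0.0},
    {"linear": [0,0,0],"delta_rot": [0,0,0],"fingers": 0.0},
    {"linear": [0,0,0],"delta_rot": [0,0,0],"fingers": 0.045},
    {"linear": [0,0,0],"delta_rot": [0,0,0],"fingers": 0.045},
    {"linear": [0,0,0],"delta_rot": [0,0,0],"fingers": 0.045},
    {"linear": [0,0,0],"delta_rot": [0,0,0],"fingers": 0.045},
    {"linear": [0,0,-0.015],"delta_rot": [0,0,0],"fingers": 0.045},
    {"linear": [0,0,-0.03],"delta_rot": [0,0,0],"fingers": 0.045},
    {"linear": [0,0,-0.04],"delta_rot": [0,0,0],"fingers": 0.045},
    {"linear": [0,0,-0.04],"delta_rot": [0,0,0],"fingers": 0.045},
    {"linear": [0,0,-0.04],"delta_rot": [0,0,0],"fingers": 0.045},
    {"linear": [0,0,-0.02],"delta_rot": [0,0,0],"fingers": 0.045},
  ],
)

```text
clock: 16.57
position: [0.4325, -0.3955, 0.291]
ee_rot: [0.001, 0.998, -0.063, -0.001]
contact_force: [0.4, -0.5, 0.8]
width: 0.0451
```

Call:
send_rows(
  plan=[
    {"linear": [0,-0.035,0],"delta_rot": [0,0,0],"fingers": 0.045},
    {"linear": [0,-0.035,0],"delta_rot": [0,0,0],"fingers": 0.045},
    {"linear": [0,-0.035,0],"delta_rot": [0,0,0],"fingers": 0.045},
    {"linear": [0,-0.035,0],"delta_rot": [0,0,0],"fingers": 0.045},
    {"linear": [0,-0.035,0],"delta_rot": [0,0,0],"fingers": 0.045},
    {"linear": [0,-0.035,0],"delta_rot": [0,0,0],"fingers": 0.045},
    {"linear": [0,-0.035,0],"delta_rot": [0,0,0],"fingers": 0.045},
    {"linear": [0,0,0],"delta_rot": [0,0,0],"fingers": 0.045},
    {"linear": [0,0,0],"delta_rot": [0,0,0],"fingers": 0.045},
  ],
)

```text
clock: 17.32
position: [0.4701, -0.1511, 0.2964]
ee_rot: [0.01, 0.998, -0.065, 0.01]
contact_force: [0.4, -1.3, 0.1]
width: 0.0451
```

```bash
python3 -c "
from h import *
go([.4333,-.396,.108],-7.1)
a=manip.get_image('top');b=manip.get_image('side')
o=np.hstack([crop(a,335,165,85,90,5),crop(b,245,85,75,90,5)])
o=cv2.convertScaleAbs(o,alpha=1.6)
cv2.imwrite('pics/c9.png',o[:,:,::-1])"
```

```text
t 17.32 w 0.0451 pos [ 0.4701 -0.1511  0.2964] yaw -7.43 F [ 0.4 -1.3  0.1] q [-0.44  0.12  1.61 -0.01  1.39 -0.31]
lin now mm [ -8.9 243.9 193. ] rot [ 1.12 -1.23 -0.34] | lin after rot [ -6.2 247.6 188.4] n 8.0
```

View pics/c9.png

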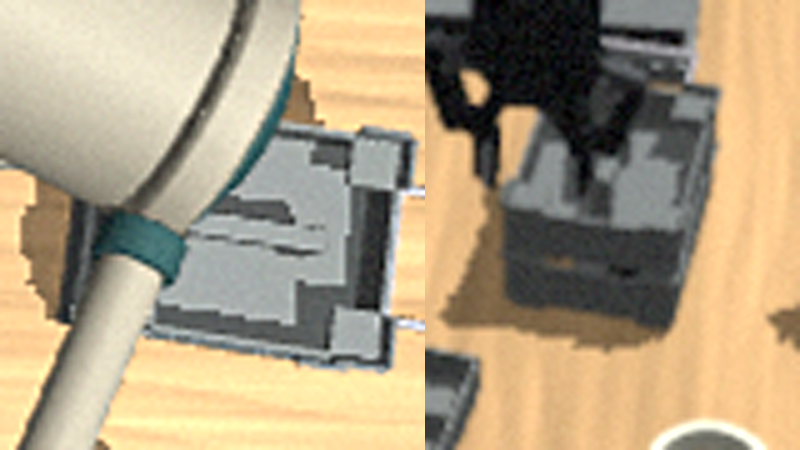

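Tray stays seated and level, with an even gap in the side view and the pull pointing to −y. I'll let the arm settle, then hand in.

Call:
send_rows(
  plan=[
    {"linear": [0,0,0],"delta_rot": [0,0,0],"fingers": 0.045},
    {"linear": [0,0,0],"delta_rot": [0,0,0],"fingers": 0.045},
    {"linear": [0,0,0],"delta_rot": [0,0,0],"fingers": 0.045},
    {"linear": [0,0,0],"delta_rot": [0,0,0],"fingers": 0.045},
  ],
)

```text
clock: 17.75
position: [0.4701, -0.1566, 0.2959]
ee_rot: [0.011, 0.998, -0.069, 0.01]
contact_force: [-0.2, 0.2, 0.2]
width: 0.0446
```

```bash
python3 -c "
from rig import manip
print(manip.sign_off())"
```

```text
the job is handed in; nothing more can be done
None
```

The tray is out from under the riser and stacked on the grey lower tray, fronts both toward −y, and the job is handed in at about 18 s of the 62 s allowed.

I drew it out by its pull and let go of it flat on the table about 0.2 m clear. I then took it by the grip bar, carried it level, and lowered it into the brackets. I kept hold until it met the ledges, pressed lightly, then let go and backed off.

- **Seating:** contact came at a tool height that puts the soles at about 50 mm, the ledge height. The last pictures, after release, show the tray level with an even slit below it. The wrist force was near zero.
- **Not fully agreeing:** while the tray hovered, the side camera put it roughly 6–7 mm too far toward +y and the top camera about 5 mm. I shifted it about 4 mm and the feet went in without touching the brackets.
- **Lower tray's front:** I never saw its lip clearly. I took −y as the front because no lip shows on the +y wall.
- **Not measured at the end:** I did not re-measure the final offset between the trays, how far the lower tray moved, or the other objects.

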